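# Slide the platen roller home in the V-groove cradle

### The job

Take the spare platen roller from its rest and lay it in the V-groove of the inspection cradle at the open end, clear of the bridge. Then push it gently along the groove, under the bridge, until the end of its shaft is home against the stop dowel; keep a light pressure of about 5 N on the dowel for a second, never more than 12 N, and let go, so that the roller is left lying in the groove touching the dowel. Leave the mouse and the white cassette beside the rest where they are.

Things in the scene. Friction and masses are not known exactly. Their poses are not given: they have to be found in the camera images.
- roller_center (a point): Middle of the platen roller, on its axis. Dark rubber sleeve 30 mm in diameter and 70 mm long on a steel shaft 12 mm in diameter that sticks out 10 mm at each end, 90 mm over all; about 0.4 kg; both ends are alike. The point's x axis runs along the roller; z is up at the start. At the start it lies level in the rest, its axis about 45 mm above the work surface.
- roller: The same platen roller; origin at its middle on the axis, x along the roller.
- rest: Fixed roller rest: a steel strip 70 x 40 x 5 mm with two grey notched saddles, each 26 mm wide (narrower than the roller) and 6 mm thick, centred 22 mm either side of the middle, their top edges 36 mm high. Origin under its middle, on the work surface; x runs along the roller lying in it.
- cradle: Fixed inspection cradle: base plate 218 x 52 x 8 mm, on it an aluminium rail 26 mm wide (narrower than the roller) with a 90 degree V-groove. Origin under the rail on the work surface; x runs along the groove from the open end (x = -95 mm) to the stop end (+100 mm), z up. Groove bottom at z = 30 mm, edges at 41.5 mm; a roller in it has its axis at y = 0, z = 51 mm and takes about 1 to 5 N to slide, more if pushed off its axis.
- bridge (a point): Centre of the top of the fixed bridge over the groove, at cradle x = 10 mm, 77 mm high. It is 16 mm long along the groove and 48 mm wide; its legs stand at y = +-19 to 24 mm and its underside is 71 mm high, so that the roller passes under it lengthwise but cannot be put in from above there. Axes as the cradle's.
- groove_start (a point): Where the middle of the roller belongs when it is laid in at the open end: cradle x = -50 mm, y = 0, on the axis of a roller lying in the groove (z = 51 mm). Axes as the cradle's. Up to 15 mm further from or nearer to the open end is fine.
- stop: Fixed stop: dark steel block 16 x 36 mm, 64 mm high, clamped across the rail beyond the bridge at a different place each time. Origin on the work surface under the face that looks to the open end; axes as the cradle's. From that face, at the height of the roller's axis, a 13 mm sleeve with an 8 mm steel dowel sticks out; the dowel's end stands 8 to 36 mm before the face, set differently each time. The dowel gives 1 mm at 8 N.
- mouse: Black computer mouse 112 x 57 x 39 mm, bystander; origin under its middle.
- cassette_a: White tissue cassette nearest the rest, 29 x 41 x 6 mm, bystander; origin under its middle.

How it is judged:
By the outcome, as a careful person would: the job done as asked, in the order asked, and still so for the second after the job is handed in, with the robot touching nothing.
It also fails if it takes over 64 s, if anything falls off the work surface, if the arm or the gripper's body presses on something with over 40 N, if the wrist force passes 120 N, or if a joint passes its speed limit or range.

### The arm

A 6-joint arm with a two-finger parallel gripper is mounted at the origin on a cart in front of the work surface, level with it; the furniture and walls round the work are solid. World frame = base frame: x ahead of the robot, y to its left, z up, the work surface at z = 0. Lengths are in mm, angles in degrees, forces in N, time in s.
With the tool pointing down it reaches from about 325 to 925 mm from the base axis. Payload 3.1 kg.
Tool frame: the origin (TCP) lies at the very end of the fingers, on their centre line; the grasp point (between the pads) lies grasp_offset behind it (grasp_offset is the distance from the TCP to the grasp point, in mm); z points along the fingers, x is the direction in which the jaws open and shut, and the axes are right-handed (so a half turn about z gives the same grasp; the last joint's range is limited). The gripper opens to 85 mm and grips with 20 to 120 N. Pads are 22 mm wide; open, the fingers measure 114 mm over their backs; the gripper's body (76 mm by 85 mm) begins 54 mm behind the grasp point. The pads swing forward as they close: fully open they stand 13 mm farther back than shut.
Start: joints at [-76.96, 12.427, 92.441, -0, 75.132, -6.429], TCP at [208.333, -589.268, 231.3] pointing down, gripper open.
Joint ranges: [-157.48, 157.48], [-44.54, 120.13], [17.64, 146.25], [-64.5, 244.5], [7.68, 150.69], [-147.95, 147.95]. Speed limits (degrees/s): [159.86, 159.86, 180, 180, 180, 180].

### API

Orientations are given as [roll, pitch, yaw] about the fixed x, y, z axes, in that order (R = Rz(yaw) Ry(pitch) Rx(roll)).
In Python, from station import * gives the robot as it stands. Calls block until the motion is done:
- goto(position, orientation): joint-space move of the TCP to a pose.
- move_l(position, attitude=None, speed=150): straight line of the TCP; attitude=None keeps the orientation; speed is the mean speed in mm/s.
- move_j(angles): joint-space move.
- grip(opening, squeeze=None): finger opening in mm; squeeze is the grip in N (None keeps the last); returns when the fingers have stopped.
- wait(seconds).
- solve_ik(position, orientation): joint angles nearest the present ones, or None.
- get_obs(): the state.
- get_image(name): name is "scene" or "top" or "wrist"; returns the picture (400x640x3 uint8, red, green, blue); there is no depth.
- get_calibration(name): a dict with "fx", "fy", "cx", "cy" (pixels), "D" ([k1, k2, p1, p2, k3] as OpenCV has them; the pictures are not rectified), "R" (3x3) and "t" (3): a world point X has camera coordinates R X + t; the wrist camera has in their place "mount" (4x4, takes a point from camera to tool coordinates, whose origin is the TCP and whose axes are the tool frame's). Camera axes: x right, y down, z forward; pixel columns grow to the right and rows downward; lengths in mm; the calibration is good to about 2 mm. A picture is of the moment at which its call begins: read the wrist's pose just before it. get_calibration takes no time and is no camera call.
A pose or a line that the arm cannot do raises Unreachable and nothing moves.
- sign_off(): hands the job in, once; it reports no verdict.
Trained networks look in the newest picture that a camera, given by its name, has taken for a name from the list of things; names that differ only in an ending like _2 or _b are one class to them, and where a whole thing is asked for, a point or a joint stands for the part that bears it (a point fixed in the world has none). Each returns a list of dicts, best first, with "score" (0 to 1); they miss things now and then, are a little off and sometimes report something else, mostly with a low value. They report only what shows in the picture. A call takes as long as a camera call.
- spot_in(name, camera): "extent" ([centre column, centre row, width, height] in pixels, round what is visible of it).
- regions_of(name, camera): "region" (400x640 bool, what is visible of it) and "extent" ([centre column, centre row, width, height] in pixels, round what is visible of it).
The state is a dict: "t": time; "joint_pos": joint angles; "qvel": joint speeds; "effort": joint torques, N m; "tcp_pos": TCP position; "ee_rot": TCP orientation; "wrist_force": force on the tool from outside, world axes, zero at the start; "moment": the same for the moment, N m; "grip_width": finger opening in mm.
Only numpy, scipy, OpenCV 4.12 (cv2) and the standard library are available. Lean on these libraries where they do the work, as an engineer would, in place of code of your own. Each camera call takes 0.05 s, during which the arm holds its last target.

## Working session

There is one attempt and no reset: what is moved stays moved. The work goes in short steps, each a Python script; the robot and the scene stay as the last script left them, time stands still between calls to the robot, and variables do not carry over. Pictures are saved under pics/ and viewed, and the job is handed in when it is done.

```bash
ls; mkdir -p pics
python3 - <<'E'
from station import *
import cv2, numpy as np
o=get_obs(); print(o)
for n in ("scene","top","wrist"):
    im=get_image(n); cv2.imwrite(f"pics/{n}0.png",im[:,:,::-1])
    c=get_calibration(n); print(n,{k:np.round(v,4).tolist() for k,v in c.items()})
    for k in ("roller","rest","cradle","stop","bridge","mouse","cassette_a"):
        try:
            r=spot_in(k,n); print(n,k,[(round(d["score"],2),np.round(d["extent"],1).tolist()) for d in r[:2]])
        except Exception as e: print(k,repr(e))
print(get_obs()["t"])
E
```

```text
pics
{'t': 0.0, 'joint_pos': array([-7.69599530e+01,  1.24747852e+01,  9.25322426e+01,  5.08376666e-04,
        7.51317781e+01, -6.42795983e+00]), 'qvel': array([-0.04211343, -0.0050545 ,  0.00843912, -0.04220511, -0.08419291,
       -0.02685218]), 'effort': array([-8.59858574e-04, -3.96853173e+01, -3.03852797e+01, -2.36721153e-04,
        9.63561324e-03, -2.23245145e-06]), 'tcp_pos': array([ 208.13874571, -588.43051888,  229.95532584]), 'ee_rot': array([-1.79983972e+02,  1.37878251e-01, -7.05321049e+01]), 'wrist_force': array([-0.09813249, -0.04797298, -0.43163668]), 'moment': array([ 0.0065461 , -0.06502797, -0.03476448]), 'grip_width': 85.56772512536975}
scene {'fx': 425.9472, 'fy': 425.9472, 'cx': 319.8057, 'cy': 207.7338, 'D': [-0.0822, 0.0, 0.0, 0.0, 0.0], 'R': [[0.7098, -0.7043, 0.0156], [-0.3536, -0.3753, -0.8568], [0.6092, 0.6026, -0.5154]], 't': [-519.1209, 134.3099, 866.9488]}
scene roller [(0.69, [278.6, 245.6, 31.1, 28.5])]
scene rest [(0.89, [281.3, 258.4, 32.0, 28.3]), (0.28, [253.4, 239.9, 21.5, 12.0])]
scene cradle [(0.8, [376.1, 238.3, 60.9, 45.6])]
scene stop [(0.4
[... 550 characters left out ...]
adle [(0.69, [366.6, 151.7, 31.8, 92.3]), (0.19, [320.2, 256.9, 45.7, 15.5])]
top stop [(0.53, [363.6, 100.1, 20.9, 26.2]), (0.46, [369.6, 302.6, 56.9, 30.1])]
top bridge [(0.83, [363.9, 150.3, 25.8, 94.0])]
top mouse [(0.95, [371.1, 301.9, 54.1, 25.2])]
top cassette_a [(0.82, [276.4, 258.1, 23.6, 16.8])]
wrist {'fx': 286.6393, 'fy': 286.6393, 'cx': 317.6982, 'cy': 199.6746, 'D': [0.0143, 0.0, 0.0, 0.0, 0.0], 'mount': [[1.0, 0.0001, 0.0004, 0.6956], [-0.0002, 0.9472, 0.3206, -82.6301], [-0.0004, -0.3206, 0.9472, -142.5669], [0.0, 0.0, 0.0, 1.0]]}
wrist roller []
wrist rest []
wrist cradle []
wrist stop []
wrist bridge []
wrist mouse [(0.72, [152.4, 74.8, 98.3, 69.8])]
wrist cassette_a []
1.2
```

Run:
```python
import cv2
a=cv2.imread("pics/top0.png"); cv2.imwrite("pics/top0c.png",cv2.resize(a[80:340,230:460],None,fx=2.3,fy=2.3,interpolation=cv2.INTER_CUBIC))
a=cv2.imread("pics/scene0.png"); cv2.imwrite("pics/scene0c.png",cv2.resize(a[160:360,210:450],None,fx=3,fy=3,interpolation=cv2.INTER_CUBIC))
```

```text
(no output)
```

View pics/top0.png

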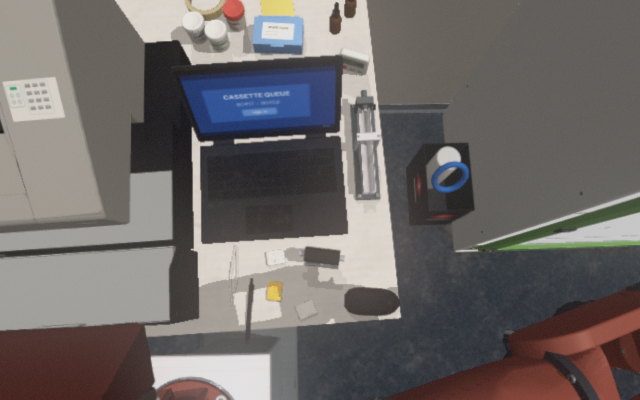

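```bash
sleep 1
```

```text
(no output)
```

View pics/scene0.png

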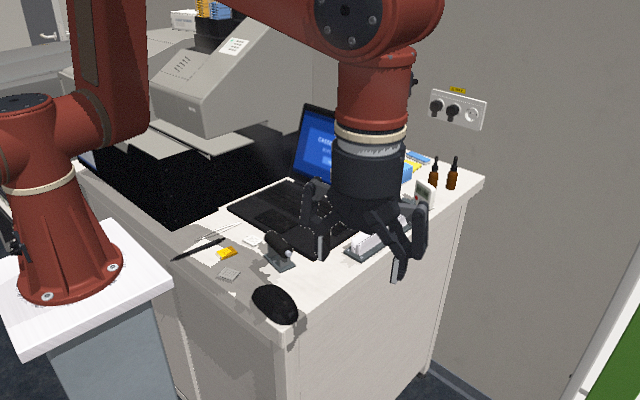

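View pics/top0c.png

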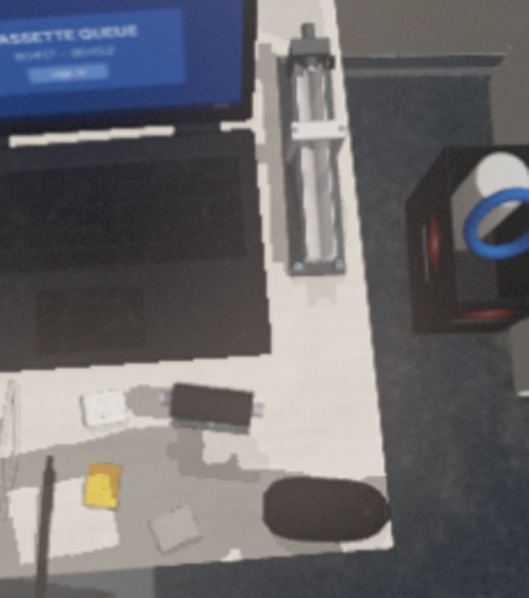

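View pics/scene0c.png

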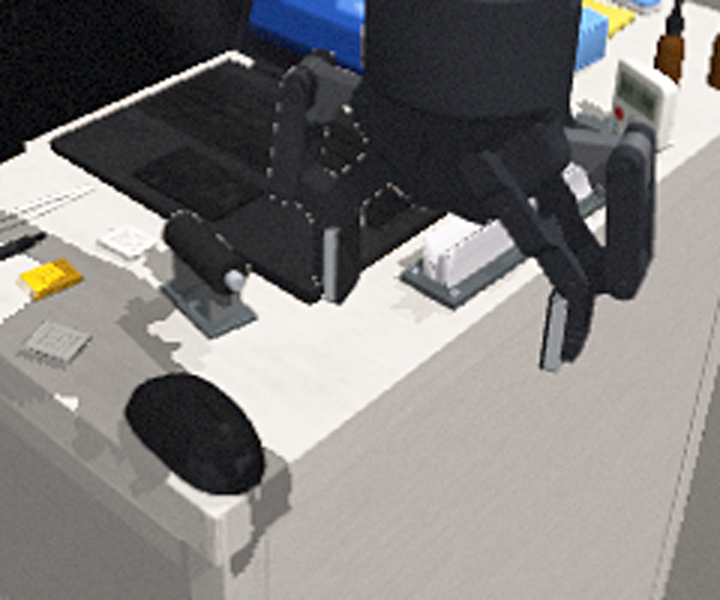

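The top view shows the roller at about (322,256), and the cassette beside it at (276,258). The cradle spans columns 355–380 and rows 92–198: stop at row ~100, bridge at row ~137, open end at the bottom. The mouse is at (371,302). The laptop screen, with its right edge at column ~340, stands beside the stop end. Next I'll turn these pixels into positions.

```bash
cat > h.py <<'E'
from station import *
import cv2, numpy as np
from scipy.spatial.transform import Rotation as Ro
def cam(n,obs=None):
    c=get_calibration(n); K=np.array([[c["fx"],0,c["cx"]],[0,c["fy"],c["cy"]],[0,0,1]]); D=np.array(c["D"],float)
    if n=="wrist":
        o=obs or get_obs(); T=np.eye(4); T[:3,:3]=Ro.from_euler("xyz",o["ee_rot"],degrees=True).as_matrix(); T[:3,3]=o["tcp_pos"]
        M=np.linalg.inv(T@np.array(c["mount"])); R,t=M[:3,:3],M[:3,3]
    else: R,t=np.array(c["R"]),np.array(c["t"])
    return K,D,R,t
def p2w(C,px,z):
    K,D,R,t=C; u=cv2.undistortPoints(np.array(px,float).reshape(-1,1,2),K,D).reshape(-1,2)
    d=np.c_[u,np.ones(len(u))]@R; o=-R.T@t
    return o+d*((z-o[2])/d[:,2])[:,None]
def w2p(C,X):
    K,D,R,t=C; return cv2.projectPoints(np.array(X,float).reshape(-1,3),cv2.Rodrigues(R)[0],t,K,D)[0].reshape(-1,2)
E
python3 - <<'E'
from h import *
C=cam("top")
# crop pixel -> image
f=lambda x,y:(230+x/2.3,80+y/2.3)
for n,p,z in [("roller L",f(165,405),47),("roller R",f(262,408),45),("cass",f(105,408),6),("mouse",f(326,508),30),
 ("cradle base BL",f(289,270),8),("base BR",f(345,272),8),("base TL",f(286,52),8),("base TR",f(334,60),8),("bridge",f(318,130),77),("groove near",f(316,258),41),("stop near top",f(311,58),64),("table edge",f(372,330),0),("table edge2",f(392,545),0),
 ("laptop corner",f(270,355),15),("screen R bottom",f(255,125),15)]:
    print(n,np.round(p2w(C,[p],z)[0],1))
E
```

```text
roller L [ 341.8 -229.1   47. ]
roller R [ 337.4 -312.6   45. ]
cass [ 343.8 -174.     6. ]
mouse [ 251. -366.   30.]
cradle base BL [ 466.5 -344.3    8. ]
base BR [ 463.5 -396.     8. ]
base TL [ 681.8 -350.2    8. ]
base TR [ 672.7 -396.3    8. ]
bridge [ 577.  -368.4   77. ]
groove near [ 469.8 -365.7   41. ]
stop near top [ 650.6 -367.    64. ]
table edge [ 410.  -419.4    0. ]
table edge2 [ 216.4 -427.1    0. ]
laptop corner [ 387.2 -323.4   15. ]
screen R bottom [ 605.4 -317.2   15. ]
```

Run:
```python
from h import *
try: print("grasp_offset",grasp_offset)
except NameError: print("no var")
def look(tag,pos,yaw,names):
    goto(pos,[180,0,yaw]); wait(0.3)
    o=get_obs(); im=get_image("wrist"); np.savez(f"w_{tag}.npz",**{k:o[k] for k in("tcp_pos","ee_rot")},im=im)
    cv2.imwrite(f"pics/w_{tag}.png",im[:,:,::-1]); print(tag,o["t"],o["tcp_pos"],o["ee_rot"],o["wrist_force"])
    for n in names:
        r=regions_of(n,"wrist")
        print(n,[(round(d["score"],2),np.round(d["extent"],1).tolist()) for d in r[:2]])
look("r1",[340,-271,210],-3,["roller","rest","cassette_a"])
look("c1",[560,-368,230],-90,["cradle","stop","bridge"])
```

```text
grasp_offset 18.700000000000003
r1 2.8 [ 339.9330824  -271.69544093  210.05360713] [ 1.79998514e+02  8.80288466e-04 -3.07065723e+00] [ 0.2012402  -0.482081   -0.64848104]
roller [(0.85, [320.8, 176.1, 35.1, 76.0])]
rest [(0.83, [320.1, 169.7, 36.2, 50.4])]
cassette_a [(0.69, [317.1, 85.0, 29.4, 37.4])]
c1 4.775 [ 559.77853487 -367.99535825  230.2475535 ] [-1.79988612e+02 -8.56004808e-03 -9.00053960e+01] [-0.29305804 -0.0764988   0.68349223]
cradle [(0.63, [318.9, 155.9, 46.6, 173.1])]
stop [(0.76, [321.8, 78.3, 40.1, 50.0])]
bridge [(0.56, [318.1, 156.8, 43.1, 173.7])]
```

View pics/w_r1.png

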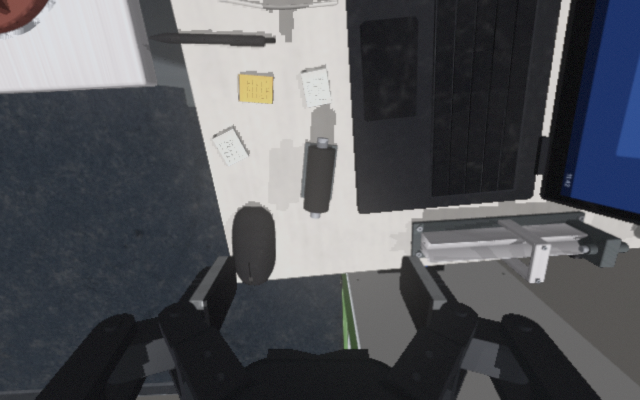

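View pics/w_c1.png

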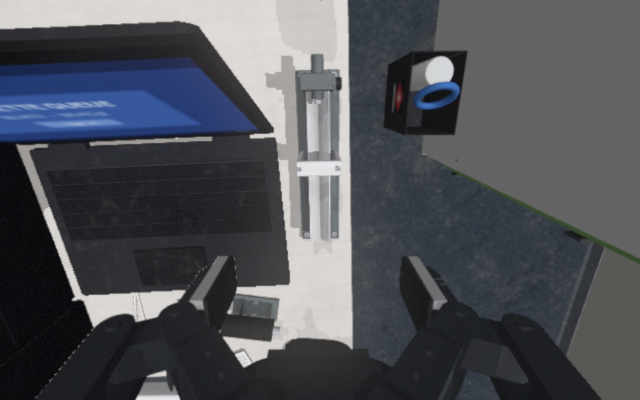

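Run:
```python
import cv2
a=cv2.imread("pics/w_r1.png"); cv2.imwrite("pics/w_r1c.png",cv2.resize(a[110:240,250:390],None,fx=4,fy=4,interpolation=cv2.INTER_CUBIC))
a=cv2.imread("pics/w_c1.png"); cv2.imwrite("pics/w_c1c.png",cv2.resize(a[40:250,240:400],None,fx=2.8,fy=2.8,interpolation=cv2.INTER_CUBIC))
```

```text
(no output)
```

View pics/w_r1c.png

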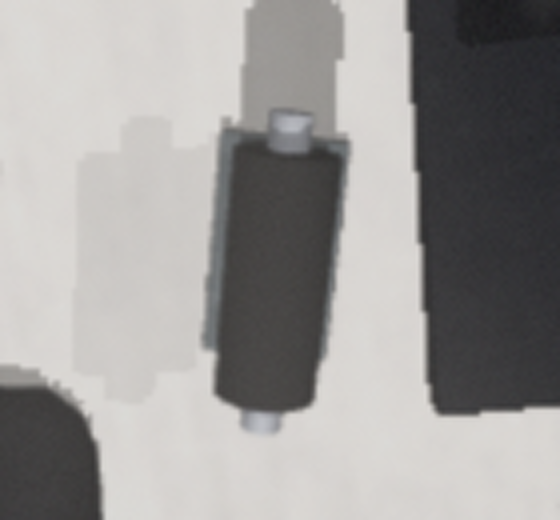

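View pics/w_c1c.png

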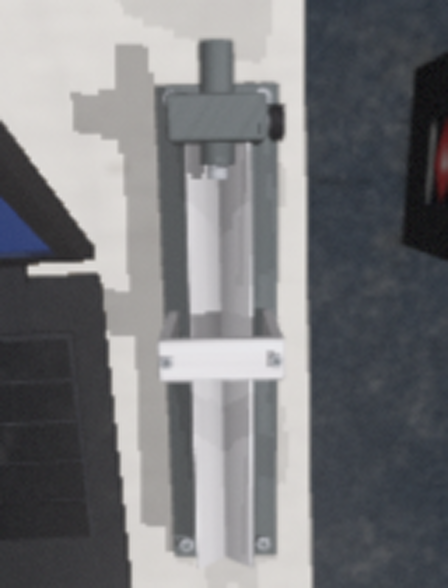

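Run:
```python
from h import *
def L(t): 
    d=np.load(f"w_{t}.npz"); return cam("wrist",d)
C=L("r1"); f=lambda x,y:(250+x/4,110+y/4)
for n,p,z in [("shaft top",f(292,112),49),("shaft bot",f(262,432),47),("sleeve T",f(288,147),58),("sleeve B",f(267,405),52),("mid L",f(226,270),50),("mid R",f(331,270),50),
  ("base TL",f(228,128),5),("base TR",f(350,142),5),("base BL",f(206,346),5)]:
    print(n,np.round(p2w(C,[p],z)[0],1))
C=L("c1"); f=lambda x,y:(240+x/2.8,40+y/2.8)
for n,p,z in [("base TL",f(157,86),8),("base TR",f(277,84),8),("base BL",f(170,555),8),("base BR",f(280,553),8),
 ("br",f(160,343),77),("br",f(283,339),77),("br",f(283,378),77),("br",f(160,382),77),("rail near L",f(197,563),41.5),("rail near R",f(254,565),41.5),
 ("rail mid L",f(192,400),41.5),("rail mid R",f(252,400),41.5),("dowel tip",f(219,178),51),("sleeve",f(218,164),51),("block near top L",f(170,135),64),("block near top R",f(267,138),64)]:
    print(n,np.round(p2w(C,[p],z)[0],1))
```

```text
shaft top [ 348.7 -224.1   49. ]
shaft bot [ 335.9 -314.3   47. ]
sleeve T [ 347.2 -231.8   58. ]
sleeve B [ 337.9 -304.2   52. ]
mid L [ 328.8 -265.2   50. ]
mid R [ 357.3 -266.7   50. ]
base TL [ 329.9 -232.9    5. ]
base TR [ 366.3 -239.     5. ]
base BL [ 318.4 -301.1    5. ]
base TL [ 677.6 -343.6    8. ]
base TR [ 678.4 -393.4    8. ]
base BL [ 462.  -344.9    8. ]
base BR [ 463.1 -400.1    8. ]
br [ 583.5 -347.3   77. ]
br [ 585.  -393.1   77. ]
br [ 570.2 -393.5   77. ]
br [ 568.6 -347.    77. ]
rail near L [ 474.5 -359.4   41.5]
rail near R [ 473.5 -385.5   41.5]
rail mid L [ 551.8 -357.8   41.5]
rail mid R [ 551.8 -383.5   41.5]
dowel tip [ 641.6 -369.3   51. ]
sleeve [ 646.6 -368.9   51. ]
block near top L [ 656.2 -351.7   64. ]
block near top R [ 655.2 -386.5   64. ]
```

The wrist views give:

| Item | World position (x, y) in mm | Direction |
|---|---|---|
| Roller | about (342.5, -268.5) | axis 8–9° off world y |
| Cradle origin | about (568, -370.7) | yaw about 1° |
| Dowel tip | x ≈ 641 | – |

I'll look again from lower down before grasping.

Run:
```python
from h import *
goto([342.5,-268.5,150],[180,0,-8.5]); grip(62,40); wait(0.2)
o=get_obs(); im=get_image("wrist"); np.savez("w_r2.npz",tcp_pos=o["tcp_pos"],ee_rot=o["ee_rot"],im=im)
cv2.imwrite("pics/w_r2.png",im[:,:,::-1]); print(o["t"],o["tcp_pos"],o["ee_rot"],o["grip_width"])
r=regions_of("roller","wrist")[0]; m=r["region"]; print(r["score"],r["extent"])
ys,xs=np.nonzero(m); C=cam("wrist",o)
for y in range(ys.min()+3,ys.max()-2,8):
    c=xs[ys==y]; print(y,c.min(),c.max(),np.round(p2w(C,[((c.min()+c.max())/2,y)],47)[0],1))
cv2.imwrite("pics/w_r2c.png",cv2.resize(im[100:300,220:420,::-1],None,fx=3,fy=3,interpolation=cv2.INTER_CUBIC))
```

```text
6.9333 [ 342.55128047 -268.51214914  149.97715466] [-1.79999577e+02  4.38789101e-04 -8.49890957e+00] 61.563547228284605
0.79 [316.5, 196.3, 34.8, 97.4]
151 308 323 [ 347.4 -226.    47. ]
159 303 327 [ 346.  -232.8   47. ]
167 299 332 [ 345.3 -239.8   47. ]
175 300 332 [ 344.7 -246.9   47. ]
183 300 332 [ 343.6 -254.1   47. ]
191 300 333 [ 342.9 -261.5   47. ]
199 300 332 [ 341.4 -268.9   47. ]
207 300 331 [ 339.8 -276.5   47. ]
215 300 331 [ 338.6 -284.2   47. ]
223 300 331 [ 337.4 -292.1   47. ]
231 301 331 [ 336.6 -300.3   47. ]
239 304 325 [ 334.  -308.3   47. ]
```

View pics/w_r2c.png

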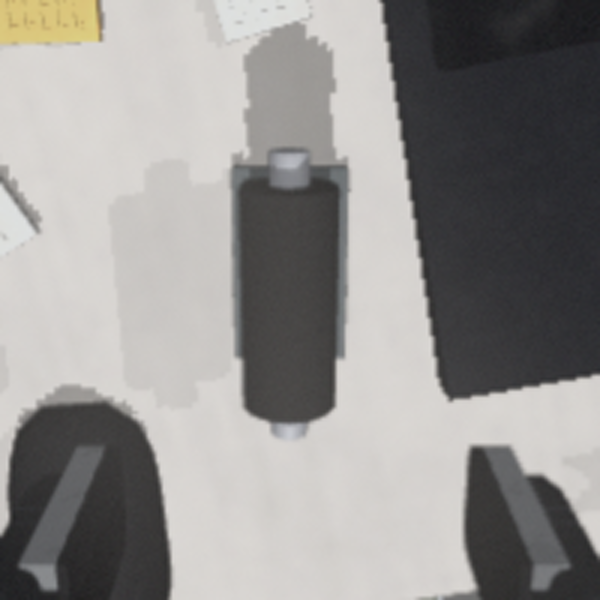

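The low view shows the roller running straight up the picture, so its yaw matches the tool. Its axis passes about (341.5, -268.5) and the fingers are clear on both sides. I'll grasp it now.

Run:
```python
from h import *
move_l([341.4,-268.5,28],speed=120); o=get_obs(); print(o["t"],o["tcp_pos"],o["wrist_force"])
grip(24,40); wait(0.2); o=get_obs(); print(o["t"],o["tcp_pos"],o["wrist_force"],o["grip_width"])
move_l([341.4,-268.5,150],speed=120); wait(0.2); o=get_obs(); print(o["t"],o["tcp_pos"],o["wrist_force"],o["moment"],o["grip_width"])
goto([518,-371.5,150],[180,0,-89]); wait(0.3)
o=get_obs(); im=get_image("wrist"); np.savez("w_c2.npz",tcp_pos=o["tcp_pos"],ee_rot=o["ee_rot"],im=im)
print(o["t"],o["tcp_pos"],o["ee_rot"],o["wrist_force"],o["grip_width"])
cv2.imwrite("pics/w_c2.png",im[:,:,::-1])
im=get_image("top");cv2.imwrite("pics/top2.png",cv2.resize(im[80:340,230:460,::-1],None,fx=2.3,fy=2.3,interpolation=cv2.INTER_CUBIC))
```

```text
8.2 [ 341.98672431 -269.10140688   28.66375812] [ 0.60391909 -0.09902547  1.00767096]
8.7917 [ 340.9566431  -268.78705983   28.786499  ] [-3.05337172 -0.14151714  6.42681224] 28.788539624028388
10.1583 [ 340.96297199 -268.03371801  149.11658796] [-0.99824204  0.03938196 -3.52760194] [-0.00903968  0.02394589  0.00416483] 28.645282504242374
11.8 [ 517.79350886 -371.44375498  150.24309536] [-1.79991125e+02 -9.23989265e-03 -8.89996626e+01] [ 0.88315968  0.17298126 -3.09633747] 29.063467874355155
```

View pics/w_c2.png

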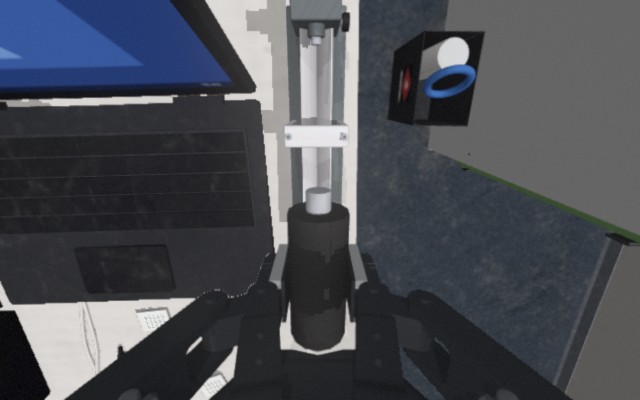

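View pics/top2.png

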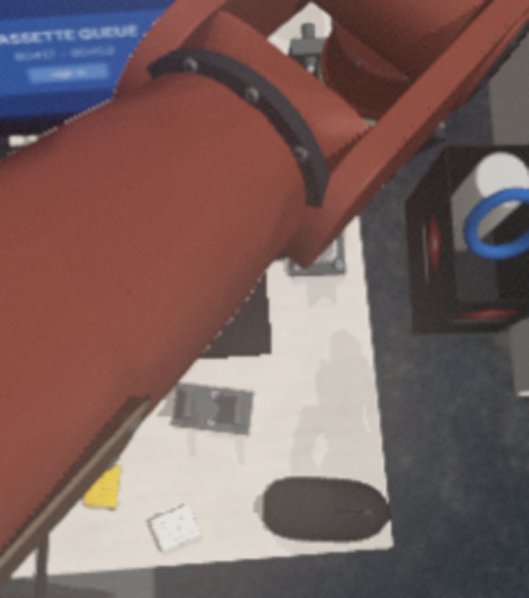

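The rest is empty and the roller is held, with its front shaft end at about (318,195). The groove runs ahead of it in the same columns. The bridge is at (316,136) and the dowel tip at about (317,42). I'll measure these in a zoomed crop.

Run:
```python
import cv2
a=cv2.imread("pics/w_c2.png"); cv2.imwrite("pics/w_c2c.png",cv2.resize(a[0:240,260:380],None,fx=2.5*1,fy=2.5,interpolation=cv2.INTER_CUBIC))
cv2.imwrite("pics/w_c2d.png",cv2.resize(a[0:120,270:370],None,fx=5,fy=5,interpolation=cv2.INTER_CUBIC))
cv2.imwrite("pics/w_c2e.png",cv2.resize(a[110:230,260:380],None,fx=5,fy=5,interpolation=cv2.INTER_CUBIC))
```

```text
(no output)
```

View pics/w_c2d.png

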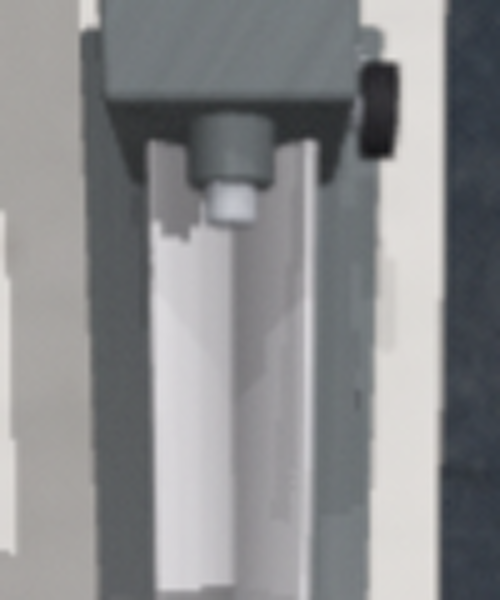

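View pics/w_c2e.png

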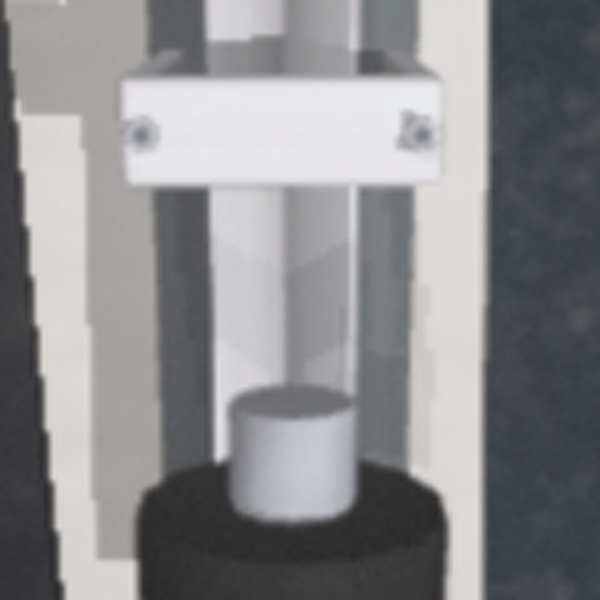

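Run:
```python
from h import *
C=cam("wrist",np.load("w_c2.npz"))
f=lambda x,y:(270+x/5,y/5); g=lambda x,y:(260+x/5,110+y/5)
for n,p,z in [("dowel tip top",f(232,203),54),("tip face",f(232,222),51),("V",f(232,300),30),("V",f(234,560),30),("V",g(284,350),30),("edge L",f(152,300),41.5),("edge R",f(317,300),41.5),("edge L",g(212,260),41.5),("edge R",g(358,260),41.5),
 ("br",g(120,78),77),("br",g(440,78),77),("br",g(443,182),77),("br",g(125,185),77),("held shaft end",g(293,400),171)]:
    print(n,np.round(p2w(C,[p],z)[0],1))
```

```text
dowel tip top [ 643.7 -369.    54. ]
tip face [ 641.8 -369.    51. ]
V [ 633.9 -369.1   30. ]
V [ 592.8 -370.1   30. ]
V [ 531.4 -371.1   30. ]
edge L [ 632.2 -356.5   41.5]
edge R [ 632.7 -382.6   41.5]
edge L [ 550.6 -358.1   41.5]
edge R [ 551.1 -383.9   41.5]
br [ 584.3 -346.4   77. ]
br [ 585.1 -393.1   77. ]
br [ 570.1 -394.4   77. ]
br [ 568.8 -346.8   77. ]
held shaft end [ 564.  -371.8  171. ]
```

Run:
```python
from h import *
y=-371.2
goto([514,y,150],[180,0,-88.9]); 
move_l([514,y,41],speed=120); wait(0.15); b=get_obs(); print(b["t"],b["tcp_pos"],b["wrist_force"],b["moment"])
z=41
while z>32:
    z-=0.7; move_l([514,y,z],speed=25); o=get_obs(); df=o["wrist_force"]-b["wrist_force"]; print(round(z,1),np.round(o["tcp_pos"],1),np.round(df,1))
    if df[2]>4: break
print(o["t"],o["moment"])
```

```text
13.3583 [ 514.8424346  -371.97862132   42.41912843] [ 1.11104863  0.11727152 -4.06018159] [0.04342514 0.01939278 0.05127214]
40.3 [ 514.1 -371.3   40.6] [-1.  -0.4  0.9]
39.6 [ 513.9 -371.1   39.5] [-1.3 -0.3  0.4]
38.9 [ 513.9 -371.1   38.8] [-0.3  0.4  1.9]
38.2 [ 514.  -371.1   38.1] [-1.1  0.   0.3]
37.5 [ 514.  -371.1   37.4] [-0.8  0.2  1.6]
36.8 [ 513.9 -371.2   36.7] [-0.6 -0.6  0.6]
36.1 [ 514.  -371.2   36.1] [-2.  -0.7 -0.2]
35.4 [ 514.1 -371.1   35.9] [-2.2  1.1  4.4]
15.3583 [ 0.26224127  0.19343032 -0.03249893]
```

Run:
```python
from h import *
grip(50); wait(0.2); o=get_obs(); print(o["t"],o["tcp_pos"],o["wrist_force"],o["grip_width"])
move_l([514,-371.2,130],speed=120); wait(0.2)
o=get_obs(); im=get_image("wrist"); np.savez("w_c3.npz",tcp_pos=o["tcp_pos"],ee_rot=o["ee_rot"],im=im)
cv2.imwrite("pics/w_c3.png",im[:,:,::-1]); print(o["t"],o["tcp_pos"],o["wrist_force"])
```

```text
15.9 [ 514.08274915 -371.30089506   35.46403577] [ 0.33271301  1.01851395 -0.67565722] 50.24940371698418
17.0417 [ 513.32527424 -370.64887365  128.63096244] [ 0.14565128 -0.22006494  0.60036822]
```

View pics/w_c3.png

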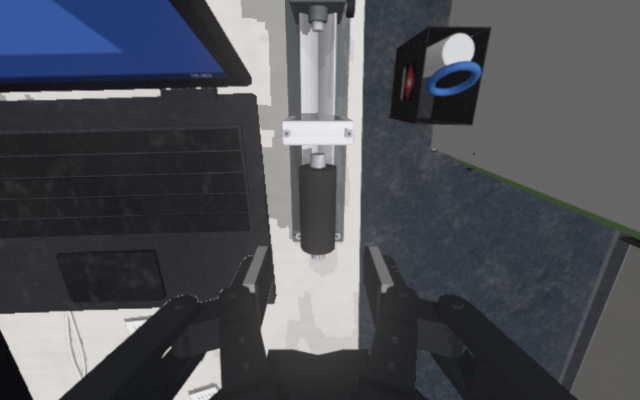

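The roller lies straight in the groove, clear of the bridge: its front shaft end is at about (318,155) and its rear end at about (318,259). I'll measure both ends, close the fingers and start pushing from behind.

Run:
```python
from h import *
C=cam("wrist",np.load("w_c3.npz"))
print(np.round(p2w(C,[(318,155),(318,258),(318,28.5)],[51,51,51][0]),1))
Y=lambda x:-371.3+(x-518)*0.0192
Z=47
grip(0,40)
goto([442,Y(442),110],[180,0,-88.9])
move_l([442,Y(442),Z],speed=120); wait(0.4)
F=[]
for _ in range(5): F.append(get_obs()["wrist_force"]); wait(0.04)
b=np.mean(F,0); np.save("bias.npy",b); o=get_obs(); print(o["t"],o["tcp_pos"],b,np.std(F,0),o["grip_width"])
x=442
while x<484:
    x+=2 ; move_l([x,Y(x),Z],speed=25); wait(0.03); o=get_obs(); f=o["wrist_force"]-b
    print(x,np.round(o["tcp_pos"],1),np.round(f,1),round(o["t"],2))
    if f[0]<-9: break
```

```text
[[ 557.9 -370.6   51. ]
 [ 467.9 -372.4   51. ]
 [ 642.9 -369.    51. ]]
19.3083 [ 441.96306714 -372.77435372   47.06815016] [ 0.1081873  -0.16624313  0.10099563] [0.52031842 0.75600322 0.40942961] -0.19789234452167356
444 [ 444.1 -372.7   47. ] [ 0.2 -0.1 -0.1] 19.59
446 [ 446.1 -372.7   47. ] [ 0.2 -0.6 -0.1] 19.88
448 [ 448.1 -372.6   47. ] [ 0.3 -0.3  0.1] 20.16
450 [ 450.1 -372.6   47. ] [ 0.1  1.2 -0.1] 20.44
452 [ 452.1 -372.6   47. ] [-0.2  0.4 -0.5] 20.73
454 [ 454.1 -372.5   47. ] [-0.1 -0.1  0.1] 21.01
456 [ 456.1 -372.5   47. ] [-0.5 -0.2  1. ] 21.29
458 [ 458.1 -372.4   46.9] [-0.1  0.4 -0.5] 21.57
460 [ 459.3 -372.4   46.9] [-4.3  0.3  1.5] 21.86
462 [ 461.8 -372.3   46.9] [-2.7  0.4  2.7] 22.14
464 [ 464.2 -372.3   46.9] [-2.4 -0.1  1.4] 22.43
466 [ 466.3 -372.3   47. ] [-2.1  0.9 -0.7] 22.71
468 [ 468.3 -372.2   46.9] [-1.9 -0.2  1.1] 22.99
470 [ 470.3 -372.2   47. ] [-1.3 -0.9 -0.7] 23.27
472 [ 472.3 -372.2   47. ] [-1.7 -0.3 -0.8] 23.56
474 [ 474.3 -372.1   47. ] [-1.8  0.2 -0.7] 23.84
476 [ 476.2 -372.1   47. ] [-1.9  0.9  0.4] 24.12
478 [ 478.2 -372.    47. ] [-1.8  0.1 -0.6] 24.41
480 [ 480.3 -372.    47. ] [-1.4  0.3  0.1] 24.69
482 [ 482.2 -372.    47. ] [-1.8  0.6 -0.8] 24.98
484 [ 484.3 -371.9   47. ] [-1.4 -0.2 -0.3] 25.26
```

Sliding friction is steady at about 1.8 N, and I expect dowel contact near TCP x ≈ 543. I'll go on quickly to 532, then in fine steps.

Run:
```python
from h import *
Y=lambda x:-371.3+(x-518)*0.0192
Z=47; b=np.load("bias.npy")
x=484
def rd(n=3):
    F=[]
    for _ in range(n): F.append(get_obs()["wrist_force"]-b); wait(0.02)
    return np.mean(F,0)
while x<532:
    x+=6; move_l([x,Y(x),Z],speed=30); o=get_obs(); f=o["wrist_force"]-b
    print(x,np.round(o["tcp_pos"],1),np.round(f,1),round(o["t"],2))
    if f[0]<-6: break
while x<552 and f[0]>-6:
    f=None
    x+=0.5; move_l([x,Y(x),Z],speed=15); wait(0.02); f=rd(2); o=get_obs()
    print(x,np.round(o["tcp_pos"],2),np.round(f,1),round(o["t"],2))
    if f[0]<-4.2: break
```

```text
490 [ 490.8 -371.9   47.1] [-0.5  0.7 -1.1] 25.61
496 [ 496.6 -371.8   47.1] [-0.7  0.1  0.1] 25.96
502 [ 502.4 -371.7   47.1] [-2.1 -0.3  0.1] 26.31
508 [ 508.4 -371.5   47.1] [-1.7  1.1  0.4] 26.66
514 [ 514.3 -371.4   47. ] [-2.6  0.7  0.3] 27.01
520 [ 520.3 -371.3   47. ] [-1.3 -1.2  0.9] 27.36
526 [ 526.3 -371.1   47. ] [-2.5  0.1  1.3] 27.71
532 [ 532.3 -371.    47. ] [-2.4 -0.2  1.5] 28.06
532.5 [ 532.36 -371.07   47.02] [-3.4  0.   1.4] 28.36
533.0 [ 532.6  -371.04   46.97] [-4.2 -0.2  2.2] 28.66
533.5 [ 533.52 -371.03   46.99] [-4.4  0.5  2. ] 28.96
```

Run:
```python
from h import *
b=np.load("bias.npy")
o=get_obs(); im=get_image("wrist"); print(o["t"],o["tcp_pos"],o["wrist_force"]-b)
cv2.imwrite("pics/w_p1.png",im[:,:,::-1]); np.savez("w_p1.npz",tcp_pos=o["tcp_pos"],ee_rot=o["ee_rot"],im=im)
cv2.imwrite("pics/w_p1c.png",cv2.resize(im[0:300,220:420,::-1],None,fx=2,fy=2,interpolation=cv2.INTER_CUBIC))
```

```text
28.9583 [ 533.51907746 -371.02757952   46.98567224] [-5.19159692 -0.25720339  1.73363976]
```

View pics/w_p1c.png

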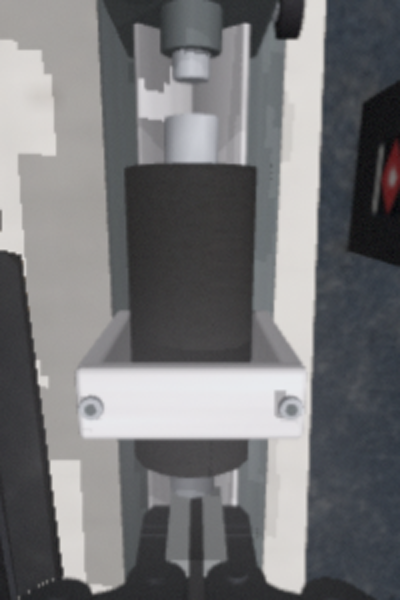

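The picture shows a gap between the shaft end (crop row ~115) and the dowel tip (row ~80). So the higher force is stick friction and not dowel contact.

Run:
```python
from h import *
C=cam("wrist",np.load("w_p1.npz"))
a=p2w(C,[(315,57.5)],54)[0]; d=p2w(C,[(315,40)],51)[0]; print(a,d, p2w(C,[(315,247)],54)[0])
Y=lambda x:-371.3+(x-518)*0.0192
Z=47; b=np.load("bias.npy"); x=533.5
def rd(n=3):
    F=[]
    for _ in range(n): F.append(get_obs()["wrist_force"]-b); wait(0.02)
    return np.mean(F,0)
while x<539.5:
    x+=0.5; move_l([x,Y(x),Z],speed=15); f=rd(2); o=get_obs()
    print(x,np.round(o["tcp_pos"],2),np.round(f,1),round(o["t"],2))
    if f[0]<-6.0: break
```

```text
[ 634.4555159  -368.65782403   54.        ] [ 641.57640754 -368.51576343   51.        ] [ 544.08505247 -370.13446853   54.        ]
534.0 [ 534.15 -371.     47.01] [-3.7 -0.5  1.9] 29.29
534.5 [ 534.6 -371.    47. ] [-3.8  0.1  1.6] 29.57
535.0 [ 535.1  -370.98   47.  ] [-4.  -0.3  2.1] 29.86
535.5 [ 535.57 -370.98   46.99] [-3.5 -0.6  2. ] 30.14
536.0 [ 536.08 -370.94   46.99] [-3.8 -0.7  1.8] 30.43
536.5 [ 536.58 -370.94   47.  ] [-3.4 -0.   1.4] 30.71
537.0 [ 537.06 -370.93   47.  ] [-4.4 -0.7  1.7] 30.99
537.5 [ 537.58 -370.92   47.01] [-3.4  0.1  2.1] 31.27
538.0 [ 538.06 -370.89   46.98] [-3.5  0.1  1.4] 31.56
538.5 [ 538.58 -370.9    47.  ] [-3.2 -0.3  1.5] 31.84
539.0 [ 539.05 -370.92   47.  ] [-3.5 -0.7  0.7] 32.12
539.5 [ 539.53 -370.9    47.  ] [-3.2 -0.   1.5] 32.41
```

Friction here is about 3.5 N and steady. From here I'll take 0.25 mm steps until the force is about 5 N above that.

Run:
```python
from h import *
Y=lambda x:-371.3+(x-518)*0.0192
Z=47; b=np.load("bias.npy"); x=539.5
def rd(n=3):
    F=[]
    for _ in range(n): F.append(get_obs()["wrist_force"]-b); wait(0.02)
    return np.mean(F,0)
while x<548:
    x+=0.25; move_l([x,Y(x),Z],speed=10); f=rd(3); o=get_obs()
    print(x,np.round(o["tcp_pos"],2),np.round(f,1),round(o["t"],2))
    if f[0]<-6.0: break
f=rd(6); print(f,get_obs()["t"])
```

```text
539.75 [ 539.74 -370.88   46.98] [-3.8 -0.1  1.7] 32.71
540.0 [ 540.04 -370.88   47.01] [-4.2 -0.   1.7] 33.01
540.25 [ 540.28 -370.85   46.97] [-4.  -0.4  2.1] 33.31
540.5 [ 540.54 -370.88   47.  ] [-4.  -0.4  2.2] 33.61
540.75 [ 540.59 -370.85   46.97] [-4.7 -0.3  1.7] 33.91
541.0 [ 540.65 -370.85   46.94] [-4.9 -0.5  2.3] 34.21
541.25 [ 540.71 -370.85   46.97] [-6.  -0.5  2.7] 34.51
541.5 [ 540.74 -370.87   46.96] [-6.9 -0.9  3. ] 34.81
[-6.25522935 -0.3402754   3.20637759] 34.9083
```

Contact began at TCP x ≈ 540.55. I'll press on to about 9 N total (5 N net), hold for over 1 s, then back off slowly.

Run:
```python
from h import *
Y=lambda x:-371.3+(x-518)*0.0192
Z=47; b=np.load("bias.npy"); x=541.5
def rd(n=3,w=0.02):
    F=[]
    for _ in range(n): F.append(get_obs()["wrist_force"]-b); wait(w)
    return np.mean(F,0)
while x<543.5:
    x+=0.2; move_l([x,Y(x),Z],speed=10); f=rd(4); o=get_obs()
    print(round(x,2),np.round(o["tcp_pos"],2),np.round(f,1),round(o["t"],2))
    if f[0]<-8.6: break
for i in range(7):
    f=rd(8); o=get_obs(); print("hold",np.round(o["tcp_pos"],2),np.round(f,1),round(o["t"],2))
```

```text
541.7 [ 540.77 -370.86   46.96] [-7.2 -0.2  3.3] 35.23
541.9 [ 540.82 -370.87   46.97] [-7.  -0.7  3.5] 35.54
542.1 [ 540.84 -370.84   46.95] [-7.5 -0.3  3.6] 35.86
542.3 [ 540.91 -370.84   46.96] [-8.  -0.3  4.5] 36.17
542.5 [ 540.9  -370.85   46.93] [-8.1 -0.3  4.1] 36.49
542.7 [ 540.96 -370.84   46.96] [-8.6  0.1  4.6] 36.81
hold [ 540.98 -370.85   46.97] [-8.6 -0.2  4.6] 36.94
hold [ 540.96 -370.86   46.94] [-8.6 -0.4  4.6] 37.08
hold [ 540.97 -370.85   46.95] [-8.8 -0.4  4.6] 37.21
hold [ 540.98 -370.82   46.94] [-9.1 -0.3  4.4] 37.34
hold [ 540.96 -370.83   46.95] [-8.6 -0.7  4.7] 37.48
hold [ 540.95 -370.83   46.93] [-8.7 -0.1  4.9] 37.61
hold [ 540.95 -370.84   46.92] [-8.7 -0.5  4.4] 37.74
```

The spring displacement (~0.45 mm) suggests about 4 N and the force difference about 5 N. I'll add a touch more, hold for 1.3 s and release. Even with zero friction the total would stay below 12 N.

Run:
```python
from h import *
Y=lambda x:-371.3+(x-518)*0.0192
Z=47; b=np.load("bias.npy"); x=542.7
def rd(n=3,w=0.02):
    F=[]
    for _ in range(n): F.append(get_obs()["wrist_force"]-b); wait(w)
    return np.mean(F,0)
for i in range(2):
    x+=0.2; move_l([x,Y(x),Z],speed=10)
for i in range(8):
    f=rd(8); o=get_obs(); print("hold",np.round(o["tcp_pos"],2),np.round(f,1),round(o["t"],2))
while x>539.8:
    x-=0.3; move_l([x,Y(x),Z],speed=10); f=rd(2); o=get_obs(); print(round(x,2),np.round(o["tcp_pos"],2),np.round(f,1),round(o["t"],2))
```

```text
hold [ 541.01 -370.87   46.94] [-9.3 -0.9  5.1] 38.38
hold [ 541.03 -370.83   46.94] [-9.7 -0.4  5. ] 38.51
hold [ 541.02 -370.86   46.92] [-9.2 -0.5  5.1] 38.64
hold [ 541.02 -370.87   46.91] [-9.7 -0.5  5.2] 38.77
hold [ 541.03 -370.85   46.92] [-9.2 -0.5  5.4] 38.91
hold [ 541.05 -370.87   46.95] [-9.1 -0.2  5.3] 39.04
hold [ 541.01 -370.85   46.93] [-9.7 -0.4  4.8] 39.17
hold [ 541.01 -370.83   46.92] [-9.4 -0.4  4.9] 39.31
542.8 [ 541.   -370.83   46.92] [-8.9 -0.6  4.6] 39.59
542.5 [ 541.01 -370.88   46.95] [-8.1  0.1  4.1] 39.88
542.2 [ 541.01 -370.85   46.95] [-7.3 -1.1  3.2] 40.16
541.9 [ 540.99 -370.83   46.94] [-6.4 -0.7  3.8] 40.44
541.6 [ 540.97 -370.86   46.94] [-5.4  0.2  2.8] 40.73
541.3 [ 540.97 -370.85   46.95] [-5.   0.4  3.2] 41.01
541.0 [ 540.96 -370.84   46.95] [-4.9 -0.4  1.9] 41.29
540.7 [ 540.94 -370.84   46.96] [-3.6 -0.8  1. ] 41.58
540.4 [ 540.9  -370.86   47.  ] [-2.2 -0.1 -0.4] 41.86
540.1 [ 540.75 -370.88   47.23] [-0.4  0.2  0.1] 42.14
539.8 [ 539.93 -370.88   47.07] [0.4 0.3 0.1] 42.42
539.5 [ 539.49 -370.9    47.04] [-0.   0.5  0.2] 42.71
```

Run:
```python
from h import *
Y=lambda x:-371.3+(x-518)*0.0192
move_l([520,Y(520),47],speed=60); move_l([520,Y(520),150],speed=150); wait(0.3)
o=get_obs(); im=get_image("wrist"); print(o["t"],o["tcp_pos"])
cv2.imwrite("pics/w_f.png",cv2.resize(im[0:300,220:420,::-1],None,fx=2,fy=2,interpolation=cv2.INTER_CUBIC)); cv2.imwrite("pics/w_fc.png",cv2.resize(im[0:120,270:370,::-1],None,fx=5,fy=5,interpolation=cv2.INTER_CUBIC))
im=get_image("top"); cv2.imwrite("pics/top3.png",cv2.resize(im[80:340,230:460,::-1],None,fx=2.3,fy=2.3,interpolation=cv2.INTER_CUBIC))
```

```text
44.3167 [ 519.48280194 -370.81352846  148.77390254]
```

View pics/w_f.png

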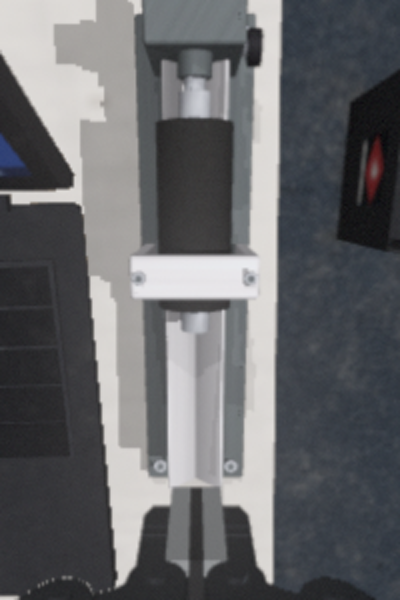

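View pics/w_fc.png

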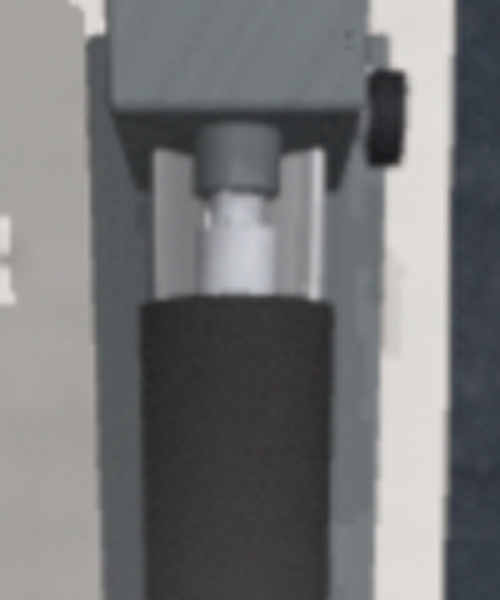

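View pics/top3.png

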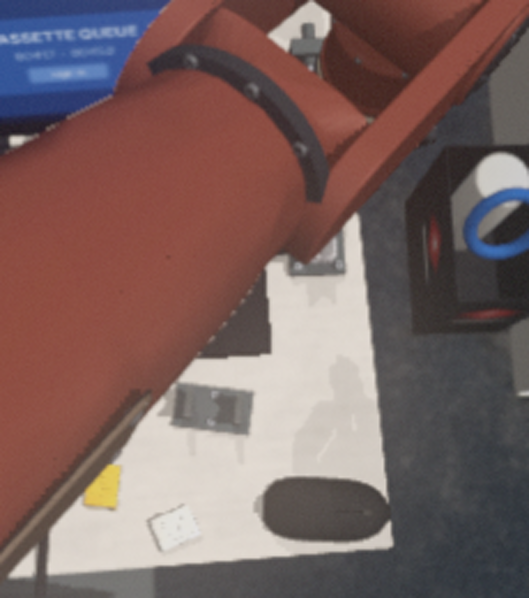

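The shaft end meets the dowel with no visible gap, at crop (238,222). The roller lies straight in the groove under the bridge. The mouse hasn't moved and the robot is clear, so I'm handing in.

Run:
```python
from h import *
sign_off(); print(get_obs()["t"])
```

```text
the job is handed in; nothing more can be done
the job is handed in; nothing more can be done
```

The roller is lying in the cradle groove with its shaft end against the stop dowel. I handed the job in at about 44 s of the 64 s allowed.

- **Placing:** I took the roller from its rest and laid it in the groove at the open end, clear of the bridge. Its middle was about 5 mm from the groove_start point.
- **Push and hold:** I pushed it under the bridge with the closed fingers; sliding friction was about 2–4 N. I then held it against the dowel for over a second, with the wrist force at about 9–9.7 N.
- **Force on the dowel:** Taking friction off the wrist reading gives about 5–5.5 N, while the dowel's travel of about 0.5 mm suggests nearer 4 N. The averaged wrist force never passed 9.7 N, so the dowel stayed under 12 N.
- **Final checks:** As I backed off, the fingers lost contact about 0.2 mm beyond the point where the dowel was first touched. That means the roller stayed against the dowel, and the last wrist picture shows no gap.
- **Mouse and cassette:** The mouse is where it was in the top view. The arm hid the white cassette in the last pictures, so I could not check it again, but the gripper never came near it.

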